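# Shim the short foot of a rocking bench balance

### The arm

A 6-joint arm with a two-finger parallel gripper is mounted at the origin on a cart in front of the work surface, level with it; the furniture and walls round the work are solid. World frame = base frame: x ahead of the robot, y to its left, z up, the work surface at z = 0. Lengths are in mm, angles in rad, forces in N, time in s.
With the tool pointing down it reaches from about 325 to 775 mm from the base axis. Payload 5.5 kg.
Tool frame: the origin (TCP) lies between the finger pads, 19 mm behind the fingertips; this is the grasp point; z points along the fingers, y is the line along which they close (so a half turn about z gives the same grasp; the last joint's range is limited). The gripper opens to 88 mm and grips with 3 to 60 N. Pads are 20 mm wide; open, the fingers measure 115 mm over their backs; the gripper's body (75 mm by 178 mm) begins 61 mm behind the grasp point.
Start: joints at [1.083, 0.091, 1.231, -0, 1.82, -0.057], TCP at [250.565, 545.192, 241.331] pointing down, gripper open.
Joint ranges: [-2.87, 2.87], [-0.86, 2.18], [0.17, 2.46], [-1.51, 4.65], [0.06, 2.69], [-2.65, 2.65]. Speed limits (rad/s): [2.57, 2.57, 3.01, 3.14, 3.14, 3.14].

### API

Orientations are given as a rotation vector (axis times angle).
In Python, from workcell import bot gives the robot as it stands. The module is installed in compiled form; this text tells all that it offers.
- The arm moves only by the tool servo_tool, never from a script. Its argument "increments" is a list of rows, each a list of 3 entries, a list of its own where there are three numbers: the shift along the world's x, y, z in cm, then the turn about the world's z in rad, then the closure in counts, from 0 (fully open) to 255 (shut). In form: [[[tx, ty, tz], twist, hand], ...]. A call has 1 to 5 rows; each row shifts and turns the commanded pose from where the row before left it; what a row does not reach is not made up. A row lasts 1/8 s, in which the tool goes at most 62.5 mm and 10.7 degrees, less where a joint would pass 70% of its speed; a pose out of reach is approached as far as the arm can. A call is refused whole if a number of a shift passes 6.25 or a number of a turn 0.188, either way. A call with a gripper value outside its range is refused whole. The fingers move at their own pace and stop on an object; "squeeze" is the grip in N (left out, the last holds). Time passes only in rows, so rows that do not move let the fingers close. It gives the time, the measured TCP pose, the force, the opening and the grip force at its end, in the units of the state.
- bot.get_obs(): the state, without advancing time (a new reading comes with each control period).
- bot.camera(name): name is "scene" or "top" or "wrist"; returns a dict with "pixels" (400x640x3 uint8, blue, green, red), "vfov" (degrees; the focal length in pixels is half the picture's height over the tangent of half this angle, whatever the lens; pixels are square), "cx", "cy" (the principal point, pixels), "cam_to_world" (4x4, takes a point from camera to world coordinates); the wrist camera has in their place "mount" (4x4, takes a point from camera to tool coordinates, whose origin is the TCP and whose axes are the flange's). Camera axes: x right, y up, looking along -z (the intrinsics and any distortion apply to the point x, -y, -z); pixel columns grow to the right and rows downward; lengths in mm; the calibration is good to about 2 mm. A picture is of the moment at which its call begins: read the wrist's pose just before it. There is no depth.
- bot.finish_job(): hands the job in; it is judged then, once.
The state is a dict: "t": time; "joint_positions": joint angles; "qd": joint speeds; "effort": joint torques, N m; "tcp_pos": TCP position; "ee_rot": TCP orientation; "wrist_force": force on the tool from outside, world axes, zero at the start; "wrist_torque": the same for the moment, N m; "gripper_width": finger opening in mm; "finger_force": force on a finger pad.
Only numpy, scipy, OpenCV 4.12 (cv2) and the standard library are available. Lean on these libraries where they do the work, as an engineer would, in place of code of your own. Each camera call takes 0.05 s, during which the arm holds its last target. There are 200 camera calls.

### The job

The bench balance rocks because its front-left screw foot is too short to reach the table. Without picking anything up, push the grey wedge along the table, thin end first, under that foot until it just takes up the gap, so that the balance neither rocks nor is jacked up or shoved along. Then press down firmly (about 15 N) with the fingertips on top of the housing right above the shimmed foot to prove that the corner no longer dips, and finish while still pressing there; leave the sherd, loupe, bottle and wax block alone.

Things in the scene. Friction and masses are not known exactly. Their poses are not given: they have to be found in the camera images.
- balance: White bench balance, loose, 1.9 to 2.6 kg. Origin on the table under its centre; +x to its rear, -x to its front (control panel, robot side), +y to its left. Housing 180 mm deep (x), 170 wide (y), underside 18 mm high; top 40 mm high at the front edge, rising to 52 mm at x = -30 mm, level behind; pan 108 mm across at x = +30 mm, 66 mm high. Four feet 24 mm across at x = +-65, y = +-64 mm.
- foot_point (a point): Centre of the underside of the short front-left foot, a bare steel screw foot 24 mm across, shown 7 mm above the table; the real foot ends 5 to 9 mm above it (differs each time). The other three feet have rubber pads and stand on the table, the balance level on them.
- corner_top (a point): Point on top of the housing straight above the short foot, 45 mm above the table: the place to press. Unshimmed, a push of about 5 N here rocks the balance until the foot strikes the table (0.05 to 0.1 rad).
- wedge: Grey plastic wedge, loose, 60 g, 80 mm long (x), 40 wide (y). Origin: centre of its flat underside. Toe at x = +40 mm, 2.5 mm thick; upright heel face at x = -40 mm, 18.5 mm high; top one straight slope of 1 in 5. It lies in front of the short foot, toe towards it, askew.
- wedge_toe (a point): Middle of the toe's lower edge on the wedge.
- wedge_heel (a point): Centre of the wedge's upright heel face, 9 mm above the table: where to push. The wedge slides with under 1 N; once it meets the foot the push rises within 1 to 2 mm, and above some 6 to 10 N the balance slides along or is jacked up.
- sherd: Small pot sherd 32x37x12 mm lying left of the wedge, bystander. Origin under its centre.
- loupe: Black loupe 35 mm across, 34 mm high, standing left of the balance, bystander. Origin under its centre.
- bottle: Small amber bottle 53 mm across, 106 mm high, standing right of the balance, bystander. Origin under its centre.
- wax: Block of modelling wax 38x62x22 mm lying right of the wedge, bystander. Origin under its centre.
Things that resemble listed ones, but are neither listed nor needed, are in the scene too. What is shaped like the wedge but purple or red is not meant.

How it is judged:
By the outcome, as a careful person would: the job done as asked, in the order asked, and still so for the second after the job is handed in, while the arm keeps its last pose, push and grip.
It also fails if it takes over 58 s, if anything falls off the work surface, if the arm or the gripper's body presses on something with over 40 N, if the wrist force passes 120 N, or if a joint passes its speed limit or range.

## Working session

There is one attempt and no reset: what is moved stays moved. The work goes in short steps, Python scripts to look and compute and a tool call to move; the robot and the scene stay as the last step left them, time stands still between calls to the robot, and variables do not carry over. Pictures are saved under pics/ and viewed, at most 10 in all, crops included, and the job is handed in when it is done.

Besides the shell and the picture viewer there is one more tool, called after ">>>" by a JSON object that holds its "fn" and its "kwargs", one argument or row to a line. servo_tool: Moves the arm, as the interface text tells. Its arguments: {"type":"object","properties":{"increments":{"type":"array"},"squeeze":{"type":"number"}},"required":["increments"]}

```bash
mkdir -p pics
cat > h.py <<'E'
import numpy as np, cv2
from workcell import bot
from scipy.spatial.transform import Rotation as R
def shot(name):
    o=bot.get_obs(); c=bot.camera(name)
    if 'cam_to_world' in c: T=np.array(c['cam_to_world'])
    else:
        W=np.eye(4); W[:3,:3]=R.from_rotvec(o['ee_rot']).as_matrix(); W[:3,3]=o['tcp_pos']; T=W@np.array(c['mount'])
    return c,T
def ray(c,T,u,v):
    f=200/np.tan(np.radians(c['vfov'])/2)
    d=T[:3,:3]@np.array([(u-c['cx'])/f,-(v-c['cy'])/f,-1.]); return T[:3,3],d
def onz(c,T,u,v,z):
    o,d=ray(c,T,u,v); return o+d*(z-o[2])/d[2]
def proj(c,T,p):
    f=200/np.tan(np.radians(c['vfov'])/2)
    q=T[:3,:3].T@(np.asarray(p,float)-T[:3,3]); return c['cx']+f*q[0]/-q[2], c['cy']-f*q[1]/-q[2]
E
python3 - <<'E'
from h import *
for n in ('top','scene'):
    c,T=shot(n); cv2.imwrite(f'pics/{n}0.png',c['pixels']); print(n,[k for k in c],c['vfov'],c['cx'],c['cy'],T.round(3).tolist(),[ (k,c[k]) for k in c if k not in('pixels','vfov','cx','cy','cam_to_world')])
o=bot.get_obs(); print(o)
E
```

```text
top ['pixels', 'vfov', 'cx', 'cy', 'cam_to_world'] 50.17521718063509 319.3372389808481 200.52410146572373 [[0.026, 0.989, -0.147, 367.166], [-1.0, 0.027, 0.004, 140.645], [0.008, 0.146, 0.989, 914.722], [0.0, 0.0, 0.0, 1.0]] []
scene ['pixels', 'vfov', 'cx', 'cy', 'cam_to_world'] 53.241894966681286 321.6004254221069 197.10952529143182 [[0.716, 0.479, -0.508, 32.86], [-0.698, 0.493, -0.519, -346.117], [0.002, 0.726, 0.688, 701.815], [0.0, 0.0, 0.0, 1.0]] []
{'t': 0.1, 'joint_positions': array([ 1.08330528e+00,  9.17918884e-02,  1.23172144e+00,  2.03120952e-06,
        1.81978354e+00, -5.67018267e-02]), 'qd': array([ 0.00126281, -0.00292916, -0.00265865, -0.00137936,  0.0001075 ,
       -0.00085238]), 'effort': array([ 2.15290973e-03, -4.47858703e+01, -4.07571316e+01,  6.99667633e-02,
        2.84165936e-02, -1.09587197e-04]), 'tcp_pos': array([250.45347486, 544.98974083, 240.33979274]), 'ee_rot': array([-6.71362539e-01, -3.06854699e+00,  2.57727609e-03]), 'wrist_force': array([ 0.11430618, -0.30878743,  0.11069521]), 'wrist_torque': array([ 0.02356173, -0.03086094, -0.02950148]), 'finger_force': 0.0, 'gripper_width': 87.6739819810176}
```

View pics/top0.png

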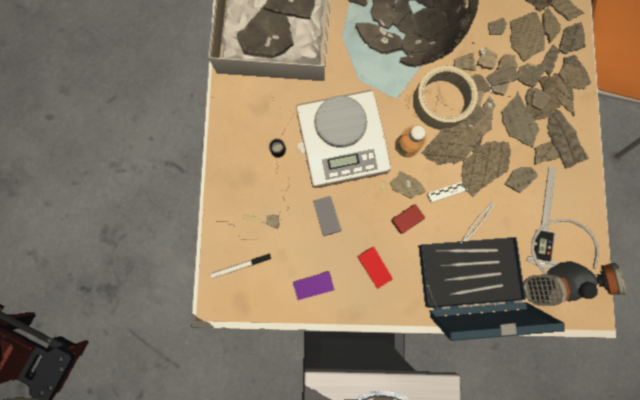

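View pics/scene0.png

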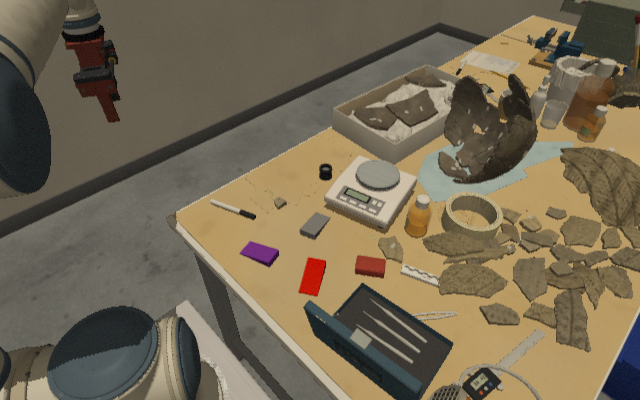

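Candidates for the wedge: grey (327,216), purple (313,285) and red (375,267) in the top view. Grey is the one meant; the dark red block at (408,219) is the wax. In the same view the sherd is at (273,221), the loupe at (278,148), the bottle at (411,141), and the balance's front-left corner near (308,186).

Run:
```python
from h import *
c,T=shot('top'); im=c['pixels']
hsv=cv2.cvtColor(im,cv2.COLOR_BGR2HSV)
def quad(m,box):
    x0,y0,x1,y1=box; mm=np.zeros_like(m); mm[y0:y1,x0:x1]=m[y0:y1,x0:x1]
    mm=cv2.morphologyEx(mm,cv2.MORPH_OPEN,np.ones((3,3)))
    cs,_=cv2.findContours(mm,cv2.RETR_EXTERNAL,cv2.CHAIN_APPROX_NONE); k=max(cs,key=cv2.contourArea); return k
print(hsv[216,327],hsv[216,300],hsv[160,312])
m=((hsv[...,1]<60)*255).astype(np.uint8)
kw=quad(m,(305,190,350,242)); r=cv2.minAreaRect(kw); print('wedge',r,cv2.contourArea(kw))
ap=cv2.approxPolyDP(kw,4,True)[:,0]; print(ap.tolist())
for p in cv2.boxPoints(r): print(p,[onz(c,T,*p,z).round(1).tolist() for z in (2.5,18.5)])
mb=((hsv[...,1]<70)&(hsv[...,2]>150)).astype(np.uint8)*255
kb=quad(mb,(290,80,395,192)); hull=cv2.convexHull(kb)
print('bal',cv2.approxPolyDP(hull,5,True)[:,0].tolist(),cv2.minAreaRect(kb))
for p in cv2.boxPoints(cv2.minAreaRect(kb)): print(p,[onz(c,T,*p,z).round(1).tolist() for z in (40,52)])
cv2.imwrite('pics/crop1.png',cv2.resize(im[75:245,255:435],None,fx=4,fy=3.5*4/3.5*0+3.5,interpolation=cv2.INTER_CUBIC)[:600])
for n,p in dict(sherd=(273,221),loupe=(278,148),wax=(408,219),bottle=(411,141)).items(): print(n,onz(c,T,*p,10).round())
```

```text
[ 18  33 132] [ 18 100 211] [ 33  19 238]
wedge ((326.5000305175781, 215.5), (36.04996109008789, 18.34120750427246), 71.56504821777344) 590.0
[[330, 197], [314, 201], [323, 234], [340, 229]]
[312.1 201.3] [[500.3, 152.9, 2.5], [497.9, 152.7, 18.5]]
[329.50003 195.50002] [[514.0, 115.7, 2.5], [511.4, 116.1, 18.5]]
[340.90005 229.7    ] [[440.6, 89.6, 2.5], [439.3, 90.5, 18.5]]
[323.50003 235.49998] [[427.2, 126.5, 2.5], [426.2, 126.7, 18.5]]
bal [[372, 91], [389, 170], [312, 184], [297, 146], [297, 105]] ((339.8662109375, 137.53720092773438), (83.72518157958984, 87.3830795288086), 78.27488708496094)
[288.57916 105.42697] [[700.6, 208.7, 40.0], [696.0, 207.8, 52.0]]
[374.13892  87.66928] [[746.0, 25.8, 40.0], [740.8, 27.4, 52.0]]
[391.15326 169.64743] [[566.3, -11.2, 40.0], [563.6, -9.1, 52.0]]
[305.5935  187.40512] [[523.6, 166.8, 40.0], [521.4, 166.4, 52.0]]
sherd [455. 235.  10.]
loupe [614. 230.  10.]
wax [467. -53.  10.]
bottle [638. -60.  10.]
```

View pics/crop1.png

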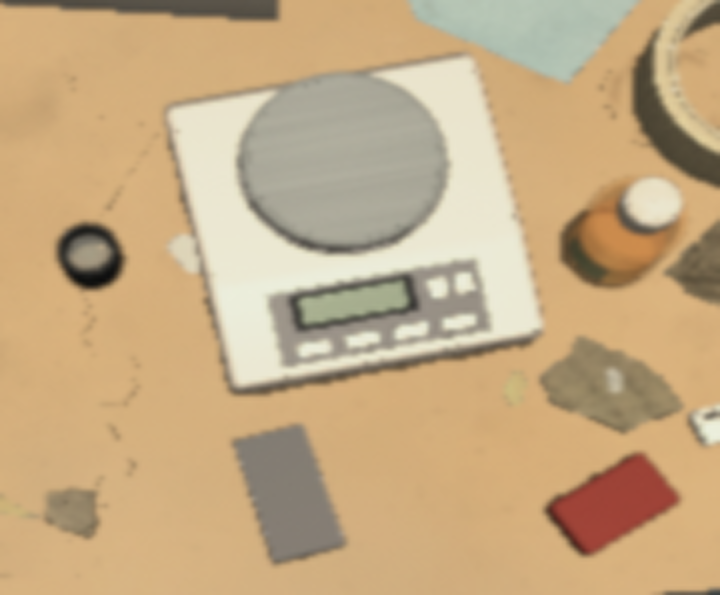

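The crop confirms the grey wedge, toe at about (322,198) and heel at (332,232) in full-picture pixels. The balance corners are FL (313,187), FR (390,171), RR (373,91) and RL (296,105). The white spot beside the balance spoiled the mask, so I use these corners.

Run:
```python
from h import *
c,T=shot('top')
P={k:onz(c,T,*p,z) for k,p,z in [('FL',(313,186.7),40),('FR',(390.3,170.7),40),('RR',(373.3,90.7),52),('RL',(296.5,105),52)]}
for k in P: print(k,P[k].round(1))
d=lambda a,b:np.linalg.norm((P[a]-P[b])[:2])
print(d('FL','FR'),d('RL','RR'),d('FL','RL'),d('FR','RR'))
a=[np.arctan2(*(P['RL']-P['FL'])[1::-1]),np.arctan2(*(P['RR']-P['FR'])[1::-1])]
e=[P['FL']-P['FR'],P['RL']-P['RR']]; b=[np.arctan2(-v[0],v[1]) for v in e]; print(a,b)
y=np.mean(a+b); X=np.array([np.cos(y),np.sin(y)]);Y=np.array([-X[1],X[0]])
C=sum(P.values())[:2]/4; print('yaw',y,'C',C,'foot',C-65*X+64*Y)
W=[onz(c,T,*p,z)[:2] for p,z in [((314,200),2.5),((330,196),2.5),((340,230),18.5),((323,234.5),18.5)]]
for w in W: print(w.round(1))
t=(W[0]+W[1])/2;h=(W[2]+W[3])/2; print('toe',t,'heel',h,np.linalg.norm(t-h),'yaw',np.arctan2(*(t-h)[::-1]))
f=C-65*X+64*Y
for n,q in(('toe',t),('heel',h)): print(n,(q-f)@X,(q-f)@Y)
```

```text
FL [525.5 151.4  40. ]
FR [564.   -9.4  40. ]
RR [734.   29.1  52. ]
RL [697.5 191.1  52. ]
165.3861395136754 166.0078080531487 176.46111541477012 174.27018773315515
[np.float64(0.22665694421797702), np.float64(0.22306821666653315)] [np.float64(0.23498604963608527), np.float64(0.22175024431710558)]
yaw 0.22661536370942525 C [630.23864241  90.56044078] foot [552.52096806 138.31987015]
[503.2 148.9]
[512.9 114.6]
[438.6  92.4]
[428.2 127.8]
toe [508.05022273 131.73268997] heel [433.43970327 110.11077332] 77.68035075465973 yaw 0.28207030738562533
toe -44.81374913274372 3.5729569210893564
heel -122.37468721455052 -0.7325949874462445
```

>>> {"fn": "servo_tool", "kwargs": {
  "increments": [
    [[1.5, -4.5, 0], 0.178, 237],
    [[1.5, -4.5, 0], 0.178, 237],
    [[1.5, -4.5, 0], 0.178, 237],
    [[1.5, -4.5, 0], 0.178, 237],
    [[1.5, -4.5, 0], 0, 237]
  ]
}}

```text
t: 0.82
tcp_pos: [325.7, 318.7, 241.2]
ee_rot: [-0.444, 3.11, -0.0]
wrist_force: [1.4, -0.7, 0.2]
gripper_width: 41.5
finger_force: 0.0
```

>>> {"fn": "servo_tool", "kwargs": {
  "increments": [
    [[1.5, -4.5, 0], 0, 237],
    [[1.5, -4.5, 0], 0, 237],
    [[1.5, -4.5, 0], 0, 237],
    [[1.5, -4.5, -2], 0, 237],
    [[1.5, -4, -2], 0, 237]
  ]
}}

```text
t: 1.45
tcp_pos: [400.9, 98.6, 201.1]
ee_rot: [-0.44, 3.109, 0.0]
wrist_force: [-0.0, -0.1, -0.8]
gripper_width: 5.9
finger_force: 0.0
```

Run:
```python
from h import *
o=bot.get_obs(); print(o['tcp_pos'],R.from_rotvec(o['ee_rot']).as_matrix().round(3).tolist(),o['wrist_force'],o['gripper_width'],o['t'])
c,T=shot('wrist'); print(T.round(2).tolist(),c['vfov'])
cv2.imwrite('pics/w1.png',c['pixels'])
f=[552.5,138.3]
print('foot',proj(c,T,[*f,7]),'toe',proj(c,T,[508,131.7,0]),'heel',proj(c,T,[433.4,110,18]))
```

```text
[400.88632147  98.63321685 201.09310934] [[-0.961, -0.277, 0.001], [-0.277, 0.961, 0.0], [-0.001, -0.0, -1.0]] [-0.00330359 -0.10290683 -0.77189273] 5.913419001034394 1.45
[[-0.28, -0.92, -0.27, 326.38], [0.96, -0.27, -0.08, 76.82], [-0.0, -0.28, 0.96, 344.95], [0.0, 0.0, 0.0, 1.0]] 62.597639023965485
foot (np.float64(320.4629657147992), np.float64(305.66014096121046)) toe (np.float64(325.52199077837906), np.float64(269.0011339415501)) heel (np.float64(325.54983513407427), np.float64(211.0252628277567))
```

View pics/w1.png

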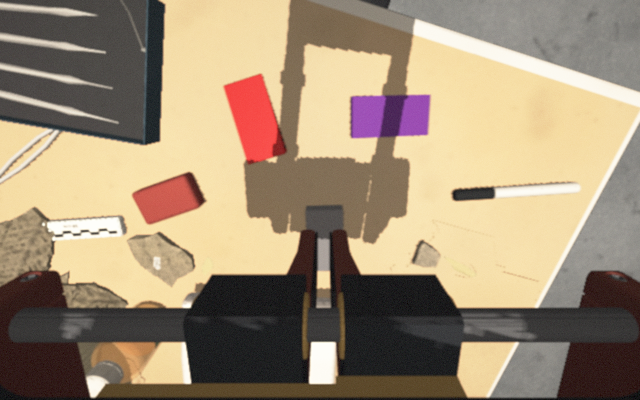

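The wrist view shows the wedge heel at (325,207), spanning columns 306 to 344, where the top view predicted it. That is close enough to go down behind it.

Run:
```python
from h import *
c,T=shot('wrist')
for p in [(306,207),(344,206.5)]: print(onz(c,T,*p,18.5).round(1))
```

```text
[433.   84.3  18.5]
[421.7 121.9  18.5]
```

>>> {"fn": "servo_tool", "kwargs": {
  "increments": [
    [[0, 0, -5], 0, 237],
    [[0, 0, -5], 0, 237],
    [[0, 0, -4], 0, 237],
    [[0, 0.1, -2.5], 0, 237],
    [[0, 0, -1.1], 0, 237]
  ]
}}

```text
t: 2.17
tcp_pos: [399.6, 101.8, 24.1]
ee_rot: [0.441, -3.108, -0.0]
wrist_force: [-0.2, -0.1, -0.3]
gripper_width: 6.2
finger_force: 0.0
```

Run:
```python
from h import *
for i in range(2):
    o=bot.get_obs(); print(o['tcp_pos'].round(2),o['ee_rot'].round(4),o['t'],o['wrist_force'].round(2))
    c,T=shot('wrist'); print(T[:3,3].round(1),c['cx'],c['cy'])
cv2.imwrite('pics/w2.png',c['pixels'])
c,T=shot('top')
im=c['pixels'];cv2.imwrite('pics/w2.png',np.vstack([cv2.resize(im[160:260,270:370],(560,560),interpolation=cv2.INTER_CUBIC)]))
```

```text
[399.65 101.79  24.09] [ 4.4110e-01 -3.1083e+00 -4.0000e-04] 2.175 [-0.19 -0.12 -0.34]
[325.6  79.9 168.2] 323.13126046895417 196.01533300732567
[399.55 101.65  23.55] [ 4.4090e-01 -3.1079e+00 -3.0000e-04] 2.225 [-1.08 -0.51 -0.9 ]
[325.6  79.8 167.7] 323.13126046895417 196.01533300732567
```

View pics/w2.png

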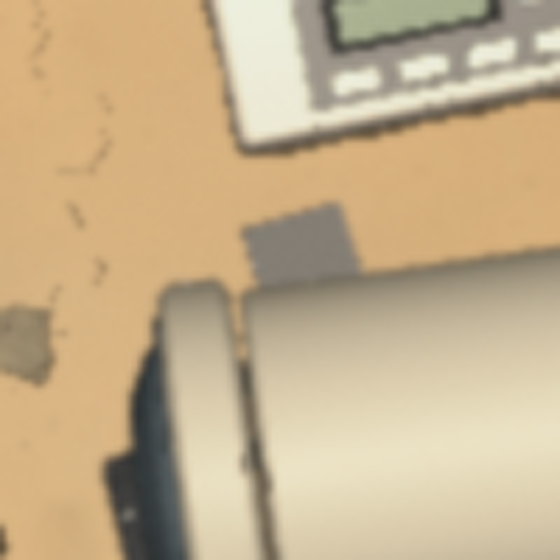

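The toe still lies at full-picture (313.8,200.7)–(330.7,196.2), so it hasn't moved. The arm hides the heel in this view. I'll advance until contact.

>>> {"fn": "servo_tool", "kwargs": {
  "increments": [
    [[0.5, 0.12, 0], 0, 237],
    [[0.5, 0.12, 0], 0, 237],
    [[0.5, 0.12, 0], 0, 237],
    [[0.3, 0.08, 0], 0, 237],
    [[0.3, 0.08, 0], 0, 237]
  ]
}}

```text
t: 2.95
tcp_pos: [421.8, 106.4, 25.3]
ee_rot: [0.44, -3.11, 0.0]
wrist_force: [-0.8, 0.2, -0.2]
gripper_width: 6.2
finger_force: 0.0
```

>>> {"fn": "servo_tool", "kwargs": {
  "increments": [
    [[0.2, 0.06, 0], 0, 237],
    [[0.2, 0.06, 0], 0, 237],
    [[0.2, 0.06, 0], 0, 237],
    [[0.2, 0.06, 0], 0, 237],
    [[0, 0, 0], 0, 237]
  ]
}}

```text
t: 3.58
tcp_pos: [429.7, 108.8, 25.4]
ee_rot: [-0.44, 3.11, 0.0]
wrist_force: [-0.3, 0.6, 0.2]
gripper_width: 6.4
finger_force: 0.0
```

```bash
cat > toe.py <<'E'
from h import *
o=bot.get_obs(); print(o['tcp_pos'].round(2),o['t'],o['wrist_force'].round(2))
c,T=shot('top'); im=c['pixels']; hsv=cv2.cvtColor(im,cv2.COLOR_BGR2HSV)
m=((hsv[...,1]<60)*255).astype(np.uint8); mm=np.zeros_like(m); mm[188:215,300:350]=m[188:215,300:350]
cs,_=cv2.findContours(mm,cv2.RETR_EXTERNAL,cv2.CHAIN_APPROX_NONE)
f=np.array([552.52,138.32]); y=.2266; X=np.array([np.cos(y),np.sin(y)]);Y=np.array([-X[1],X[0]])
for k in cs:
    if cv2.contourArea(k)<50: continue
    p=k[:,0]; l=p[np.argmin(p@[1,.9])]; r=p[np.argmax(p@[.8,-1])]
    L,Rr=[onz(c,T,*q,2.5)[:2] for q in (l,r)]
    print(l,r,'yaw',np.arctan2(-(L-Rr)[0],(L-Rr)[1]).round(3),'toe in foot frame',((L+Rr)/2-f)@X,((L+Rr)/2-f)@Y)
t=o['tcp_pos'][:2]-f; print('tcp in foot frame',t@X,t@Y)
E
python3 toe.py
```

```text
[429.73 108.83  25.39] 3.575 [-0.27  0.57  0.24]
[300 189] [349 188] yaw 0.048 toe in foot frame -25.473298594849414 -5.92223637033008
tcp in foot frame -126.27797917454423 -1.1453443327869515
```

Run:
```python
from h import *
c,T=shot('top'); im=c['pixels']; cv2.imwrite('pics/t3.png',im)
s,Ts=shot('scene'); cv2.imwrite('pics/s3.png',s['pixels'])
u,v=proj(s,Ts,[500,130,0]); u,v=int(u),int(v); print(u,v)
a=cv2.resize(im[170:240,280:370],(540,420),interpolation=cv2.INTER_CUBIC)
b=cv2.resize(s['pixels'][v-35:v+35,u-30:u+15] if 0<u<640 else s['pixels'][:70,:45],(260,420),interpolation=cv2.INTER_CUBIC)
cv2.imwrite('pics/c3.png',np.hstack([a,b]))
hsv=cv2.cvtColor(im,cv2.COLOR_BGR2HSV)
for cc in (316,319,322,325,328,331): print(cc,hsv[186:206,cc,1].tolist())
```

```text
321 218
316 [54, 86, 90, 68, 54, 53, 53, 54, 53, 53, 54, 53, 53, 53, 54, 54, 53, 54, 54, 54]
319 [64, 83, 73, 58, 54, 53, 52, 54, 52, 53, 54, 54, 53, 54, 53, 54, 54, 52, 54, 52]
322 [87, 88, 61, 53, 54, 54, 53, 54, 53, 53, 54, 54, 55, 54, 53, 53, 54, 54, 54, 53]
325 [94, 81, 61, 54, 54, 54, 53, 54, 54, 54, 53, 54, 53, 53, 55, 53, 54, 54, 54, 52]
328 [99, 75, 55, 53, 53, 53, 54, 55, 53, 53, 53, 54, 54, 53, 54, 53, 53, 54, 54, 52]
331 [91, 65, 53, 53, 54, 54, 52, 53, 53, 54, 53, 53, 55, 54, 53, 54, 54, 54, 53, 52]
```

View pics/c3.png

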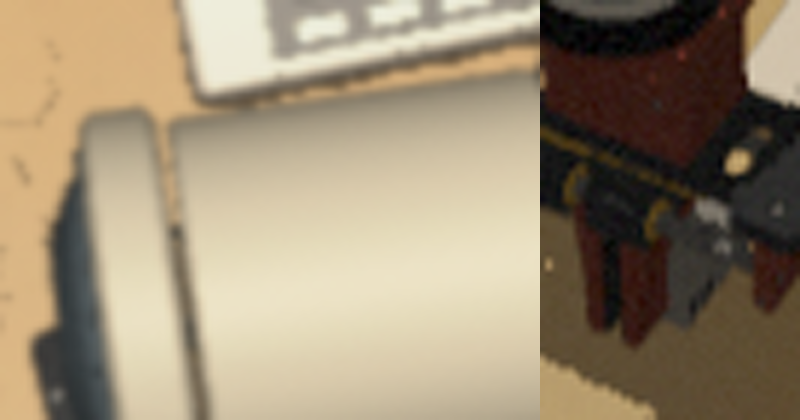

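The scene crop (right) shows both fingers (tips near crop (605,325) and (635,345)) at the wedge heel, with the wedge ahead at (690,300). The top crop shows the arm hiding the wedge. I'll push on and straighten it as it goes.

>>> {"fn": "servo_tool", "kwargs": {
  "increments": [
    [[0.4, 0.1, 0], -0.01, 237],
    [[0.4, 0.1, 0], -0.01, 237],
    [[0.4, 0.1, 0], -0.01, 237],
    [[0.4, 0.1, 0], -0.01, 237],
    [[0.4, 0.1, 0], -0.01, 237]
  ]
}}

```text
t: 4.35
tcp_pos: [449.9, 113.9, 25.3]
ee_rot: [0.361, -3.121, 0.0]
wrist_force: [-0.7, -0.3, -0.4]
gripper_width: 5.9
finger_force: 0.2
```

>>> {"fn": "servo_tool", "kwargs": {
  "increments": [
    [[0.3, 0.07, 0], 0, 237],
    [[0.2, 0.05, 0], 0, 237],
    [[0.2, 0.05, 0], 0, 237],
    [[0.1, 0.02, 0], 0, 237],
    [[0, 0, 0], 0, 237]
  ]
}}

```text
t: 4.97
tcp_pos: [457.6, 115.7, 25.4]
ee_rot: [-0.362, 3.12, 0.0]
wrist_force: [-0.0, -0.1, 0.1]
gripper_width: 6.2
finger_force: 0.0
```

Run:
```python
from h import *
o=bot.get_obs(); 
f=np.array([552.52,138.32]); y=.2266; X=np.array([np.cos(y),np.sin(y)]);Y=np.array([-X[1],X[0]])
t=o['tcp_pos'][:2]-f; print('tcp in foot frame',t@X,t@Y,o['wrist_force'])
s,Ts=shot('scene'); u,v=map(int,proj(s,Ts,[510,130,0])); print(u,v)
cv2.imwrite('pics/c4.png',cv2.resize(s['pixels'][v-40:v+40,u-50:u+50],(750,600),interpolation=cv2.INTER_CUBIC))
for p in ([-12,0,7],[-90,85-64,18]): print(p)
for n,p in dict(rimfront=(-12,0,7),FLcorner=(-25,21,18),frontmid=(-25,-20,18),tip=(t@X,t@Y,5)).items():
    w=f+X*p[0]+Y*p[1]; a=proj(s,Ts,[*w,p[2]]); print(n,((a[0]-u+50)*7.5,(a[1]-v+40)*7.5))
```

```text
tcp in foot frame -97.52343500066105 -0.7087729494995223 [-0.047523   -0.11015783  0.06263661]
324 216
[-12, 0, 7]
[-90, 21, 18]
rimfront (np.float64(435.15101955320756), np.float64(230.04358968702547))
FLcorner (np.float64(360.2778167229677), np.float64(205.1368915506041))
frontmid (np.float64(467.57900625881973), np.float64(253.49766563629595))
tip (np.float64(293.2229033375261), np.float64(397.6234537605626))
```

View pics/c4.png

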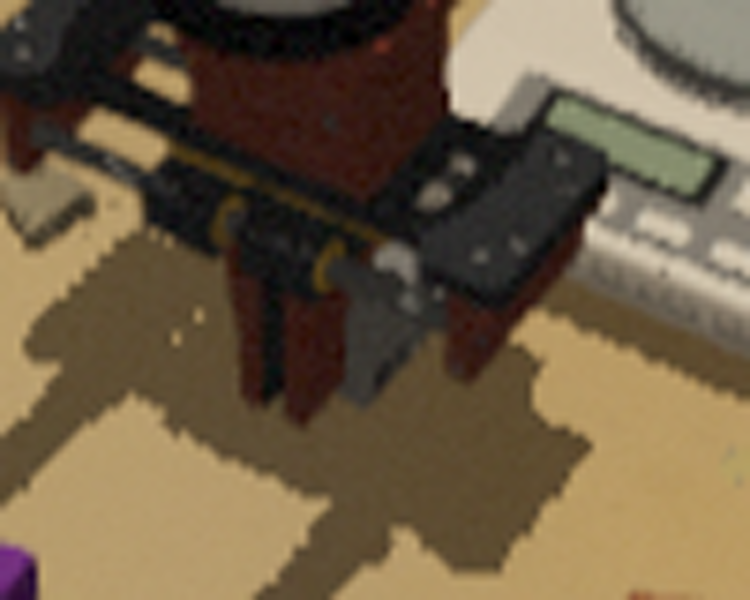

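The scene crop shows the wedge pushed by both fingers, its right heel corner near (365,405) and the finger tip at (300,425). I'll check its sideways position.

Run:
```python
from h import *
s,Ts=shot('scene')
f=np.array([552.52,138.32]); y=.2266; X=np.array([np.cos(y),np.sin(y)]);Y=np.array([-X[1],X[0]])
u0,v0=324-50,216-40
for n,p,z in [('wedge heel R bottom',(363,407),0),('fingerR tip near',(300,425),6),('fingerR tip front',(340,395),6),('fingerL tip near',(247,400),6)]:
    w=onz(s,Ts,u0+p[0]/7.5,v0+p[1]/7.5,z)[:2]-f; print(n,(w@X).round(1),(w@Y).round(1))
# balance front bottom/top edge: front top corner FL check from scene
o=bot.get_obs(); print(o['tcp_pos'])
```

```text
wedge heel R bottom -85.2 -18.7
fingerR tip near -106.6 -9.3
fingerR tip front -89.4 -12.9
fingerL tip near -106.9 10.3
[457.60875062 115.71217733  25.37872324]
```

>>> {"fn": "servo_tool", "kwargs": {
  "increments": [
    [[0.19, 0.045, 0], 0, 237],
    [[0.19, 0.045, 0], 0, 237],
    [[0.1, 0.022, 0], 0, 237],
    [[0.1, 0.022, 0], 0, 237],
    [[0, 0, 0], 0, 237]
  ]
}}

```text
t: 5.7
tcp_pos: [463.5, 117.1, 25.3]
ee_rot: [-0.362, 3.12, 0.0]
wrist_force: [-0.6, 0.1, 0.1]
gripper_width: 6.3
finger_force: 0.0
```

>>> {"fn": "servo_tool", "kwargs": {
  "increments": [
    [[0.05, 0.011, 0], 0, 237],
    [[0.05, 0.011, 0], 0, 237],
    [[0.05, 0.011, 0], 0, 237],
    [[0, 0, 0], 0, 237]
  ]
}}

```text
t: 6.2
tcp_pos: [464.9, 117.4, 25.3]
ee_rot: [-0.362, 3.12, 0.0]
wrist_force: [-0.2, 0.3, 0.7]
gripper_width: 6.7
finger_force: 0.0
```

>>> {"fn": "servo_tool", "kwargs": {
  "increments": [
    [[0.05, 0.012, 0], 0, 237],
    [[0.05, 0.012, 0], 0, 237],
    [[0.05, 0.012, 0], 0, 237],
    [[0.05, 0.012, 0], 0, 237]
  ]
}}

```text
t: 6.7
tcp_pos: [466.9, 117.8, 25.3]
ee_rot: [0.362, -3.121, 0.0]
wrist_force: [-0.4, 0.1, 0.2]
gripper_width: 6.0
finger_force: 0.2
```

>>> {"fn": "servo_tool", "kwargs": {
  "increments": [
    [[0.05, 0.012, 0], 0, 237],
    [[0.05, 0.012, 0], 0, 237],
    [[0.05, 0.012, 0], 0, 237],
    [[0.05, 0.012, 0], 0, 237]
  ]
}}

```text
t: 7.2
tcp_pos: [468.7, 118.3, 25.3]
ee_rot: [0.362, -3.12, 0.0]
wrist_force: [-1.6, -0.4, 1.6]
gripper_width: 6.0
finger_force: 1.1
```

>>> {"fn": "servo_tool", "kwargs": {
  "increments": [
    [[0, 0, 0], 0, 237]
  ]
}}

```text
t: 7.32
tcp_pos: [468.7, 118.3, 25.3]
ee_rot: [0.362, -3.12, 0.0]
wrist_force: [-2.7, -1.6, 1.1]
gripper_width: 6.0
finger_force: 1.0
```

>>> {"fn": "servo_tool", "kwargs": {
  "increments": [
    [[0.03, 0.007, 0], 0, 237],
    [[0, 0, 0], 0, 237],
    [[0, 0, 0], 0, 237]
  ]
}}

```text
t: 7.7
tcp_pos: [469.0, 118.4, 25.3]
ee_rot: [0.362, -3.12, 0.0]
wrist_force: [-2.7, -0.0, 1.6]
gripper_width: 6.5
finger_force: 1.7
```

Run:
```python
from h import *
for i in range(3):
    o=bot.get_obs(); print(o['tcp_pos'].round(2),o['wrist_force'].round(2)); c,T=shot('top')
b=cv2.imread('pics/top0.png'); a=c['pixels']
# balance motion check by phase correlation on the pan/rear part
g=lambda i:cv2.cvtColor(i[88:165,296:372],cv2.COLOR_BGR2GRAY).astype(np.float32)
print(cv2.phaseCorrelate(g(b),g(a),cv2.createHanningWindow((76,77),cv2.CV_32F)))
```

```text
[468.99 118.36  25.29] [-2.65 -0.    1.55]
[469.02 118.35  25.33] [-3.24 -0.53  2.38]
[469.02 118.36  25.33] [-3.85 -0.57  3.39]
((0.04719407733297487, -0.06878239116724671), 0.9941112574934959)
```

>>> {"fn": "servo_tool", "kwargs": {
  "increments": [
    [[0.03, 0.007, 0], 0, 237],
    [[0, 0, 0], 0, 237],
    [[0, 0, 0], 0, 237]
  ]
}}

```text
t: 8.22
tcp_pos: [469.3, 118.4, 25.3]
ee_rot: [0.362, -3.12, 0.0]
wrist_force: [-5.1, -1.5, 3.3]
gripper_width: 6.2
finger_force: 2.6
```

Run:
```python
from h import *
for i in range(4):
    o=bot.get_obs(); print(o['tcp_pos'].round(2),o['wrist_force'].round(2)); c,T=shot('top')
b=cv2.imread('pics/top0.png'); a=c['pixels']
g=lambda i:cv2.cvtColor(i[88:165,296:372],cv2.COLOR_BGR2GRAY).astype(np.float32)
print(cv2.phaseCorrelate(g(b),g(a),cv2.createHanningWindow((76,77),cv2.CV_32F)))
```

```text
[469.27 118.4   25.31] [-5.06 -1.54  3.29]
[469.29 118.4   25.32] [-5.25 -0.31  3.64]
[469.29 118.43  25.33] [-5.   -1.09  3.2 ]
[469.25 118.42  25.29] [-4.82 -1.37  3.21]
((0.022478204944718527, -0.0036375593962745256), 0.9915797880291939)
```

The push holds at about 5 N, rising steeply, and the balance hasn't moved (0.02 px). The wedge is seated, so I'll back off straight and rise.

>>> {"fn": "servo_tool", "kwargs": {
  "increments": [
    [[-0.1, -0.023, 0], 0, 237],
    [[-0.8, -0.18, 0], 0, 237],
    [[-1.5, -0.35, 0], 0, 237],
    [[0, 0, 4], 0, 255],
    [[0, 0, 4.5], 0, 255]
  ]
}}

```text
t: 9.05
tcp_pos: [444.6, 112.8, 110.4]
ee_rot: [0.362, -3.12, 0.0]
wrist_force: [0.5, 0.4, 0.9]
gripper_width: 0.2
finger_force: 0.0
```

Run:
```python
from h import *
f=np.array([552.52,138.32]); y=.2266; X=np.array([np.cos(y),np.sin(y)]);Y=np.array([-X[1],X[0]])
o=bot.get_obs(); print(o['tcp_pos'],o['wrist_force'],o['gripper_width'],o['t'])
s,Ts=shot('scene'); u,v=map(int,proj(s,Ts,[530,130,0]))
a=cv2.resize(s['pixels'][v-40:v+40,u-50:u+50],(750,600),interpolation=cv2.INTER_CUBIC)
cv2.imwrite('pics/c5.png',a)
for n,p in dict(rimfront=(-12,0,7),FLcorner=(-25,21,40),front=(-25,-20,40),ctop=(0,0,45)).items():
    w=f+X*p[0]+Y*p[1]; q=proj(s,Ts,[*w,p[2]]); print(n,((q[0]-u+50)*7.5,(q[1]-v+40)*7.5))
```

```text
[444.58191805 112.76775467 110.43335116] [0.54661522 0.3869999  0.86850894] 0.19873432473762362 9.05
rimfront (np.float64(390.15101955320756), np.float64(260.0435896870255))
FLcorner (np.float64(315.4850104683096), np.float64(186.24158319229934))
front (np.float64(424.50309186352274), np.float64(234.54633780028877))
ctop (np.float64(412.02150904393733), np.float64(154.58771561686802))
```

View pics/c5.png

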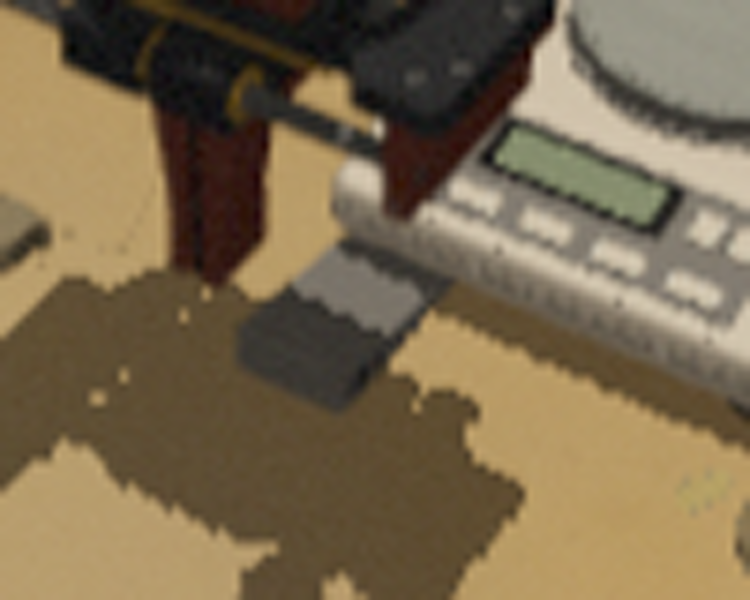

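The wedge is squarely under the front edge: its heel corners are at (240,350) and (340,412), and it disappears under the housing from (345,245) to (445,283). The housing's rounded corner is at about (335,200). I'll check its sideways centring.

Run:
```python
from h import *
f=np.array([552.52,138.32]); y=.2266; X=np.array([np.cos(y),np.sin(y)]);Y=np.array([-X[1],X[0]])
s,Ts=shot('scene'); u,v=map(int,proj(s,Ts,[530,130,0]))
for n,p,z in [('heelL bot',(240,352),0),('heelR bot',(338,412),0),('heelR top',(345,378),18.5),('heelL top',(240,322),18.5),('edgeL',(343,243),6),('edgeR',(443,283),6),('housing left bottom',(336,218),20),('housing left top',(335,185),38),('frontbottom mid',(560,320),18)]:
    w=onz(s,Ts,u-50+p[0]/7.5,v-40+p[1]/7.5,z)[:2]-f; print(n,(w@X).round(1),(w@Y).round(1))
c,T=shot('top'); im=c['pixels']; hsv=cv2.cvtColor(im,cv2.COLOR_BGR2HSV)
# top view: housing left edge & front edge sampling
for r in (150,160,170,178): print(r,hsv[r,296:318,2].tolist())
for q in (325,340,355,370): print(q,hsv[168:192,q,2].tolist())
```

```text
heelL bot -68.0 22.2
heelR bot -72.9 -18.3
heelR top -74.0 -21.4
heelL top -71.6 19.5
edgeL -12.8 17.9
edgeR -10.8 -19.6
housing left bottom -16.3 18.5
housing left top -19.3 17.2
frontbottom mid -15.3 -65.1
150 [217, 217, 214, 208, 210, 222, 225, 223, 203, 170, 208, 233, 237, 238, 238, 238, 238, 238, 238, 238, 238, 238]
160 [155, 155, 168, 191, 212, 218, 219, 219, 217, 199, 153, 147, 199, 226, 231, 231, 229, 225, 211, 196, 194, 192]
170 [196, 195, 191, 176, 157, 162, 192, 183, 166, 181, 192, 194, 194, 195, 195, 196, 196, 197, 197, 198, 198, 198]
178 [216, 216, 216, 212, 197, 173, 167, 187, 193, 182, 197, 213, 218, 218, 218, 218, 219, 218, 219, 219, 219, 219]
325 [195, 199, 202, 205, 208, 210, 213, 215, 218, 219, 220, 221, 222, 224, 224, 225, 226, 228, 228, 230, 231, 232, 233, 234]
340 [203, 206, 208, 211, 213, 216, 217, 219, 220, 222, 222, 223, 224, 225, 226, 228, 228, 230, 231, 232, 233, 234, 235, 236]
355 [209, 211, 214, 216, 218, 219, 220, 221, 222, 223, 224, 225, 227, 228, 229, 230, 231, 232, 233, 234, 235, 235, 235, 236]
370 [213, 216, 218, 219, 220, 221, 222, 223, 224, 225, 226, 228, 229, 230, 231, 232, 233, 234, 235, 235, 236, 236, 236, 235]
```

>>> {"fn": "servo_tool", "kwargs": {
  "increments": [
    [[3.5, 0.8, 0], 0, 255],
    [[3.5, 0.8, 0], 0, 255],
    [[3.5, 0.8, 0], 0, 255],
    [[0, 0, -2], 0, 255],
    [[0, 0, -1.5], 0, 255]
  ]
}}

```text
t: 9.82
tcp_pos: [548.8, 136.6, 72.2]
ee_rot: [0.362, -3.117, 0.0]
wrist_force: [0.1, 0.3, -0.1]
gripper_width: 0.7
finger_force: 0.0
```

>>> {"fn": "servo_tool", "kwargs": {
  "increments": [
    [[0, 0, -0.2], 0, 255],
    [[0, 0, -0.2], 0, 255],
    [[0, 0, -0.1], 0, 255],
    [[0, 0, 0], 0, 255]
  ]
}}

```text
t: 10.32
tcp_pos: [550.7, 136.9, 71.0]
ee_rot: [-0.362, 3.119, 0.0]
wrist_force: [-0.3, -0.2, 0.2]
gripper_width: 0.5
finger_force: 0.0
```

>>> {"fn": "servo_tool", "kwargs": {
  "increments": [
    [[0, 0, -0.1], 0, 255],
    [[0, 0, -0.1], 0, 255],
    [[0, 0, -0.1], 0, 255],
    [[0, 0, 0], 0, 255]
  ]
}}

```text
t: 10.82
tcp_pos: [550.4, 136.9, 67.1]
ee_rot: [0.362, -3.12, 0.0]
wrist_force: [-0.9, -0.8, 0.1]
gripper_width: 0.1
finger_force: 0.0
```

>>> {"fn": "servo_tool", "kwargs": {
  "increments": [
    [[0, 0, -0.05], 0, 255],
    [[0, 0, -0.05], 0, 255],
    [[0, 0, 0], 0, 255]
  ]
}}

```text
t: 11.2
tcp_pos: [550.4, 136.9, 66.3]
ee_rot: [0.362, -3.121, -0.0]
wrist_force: [0.4, 0.4, -0.5]
gripper_width: 0.4
finger_force: 0.0
```

>>> {"fn": "servo_tool", "kwargs": {
  "increments": [
    [[0, 0, -0.05], 0, 255],
    [[0, 0, -0.05], 0, 255],
    [[0, 0, 0], 0, 255]
  ]
}}

```text
t: 11.58
tcp_pos: [550.4, 136.9, 65.3]
ee_rot: [0.362, -3.121, 0.0]
wrist_force: [0.4, -0.4, 0.9]
gripper_width: 0.4
finger_force: 0.0
```

>>> {"fn": "servo_tool", "kwargs": {
  "increments": [
    [[0, 0, -0.04], 0, 255],
    [[0, 0, -0.04], 0, 255],
    [[0, 0, 0], 0, 255]
  ]
}}

```text
t: 11.95
tcp_pos: [550.5, 137.0, 64.7]
ee_rot: [-0.362, 3.12, 0.0]
wrist_force: [-0.8, -0.0, 1.1]
gripper_width: 0.6
finger_force: 0.4
```

>>> {"fn": "servo_tool", "kwargs": {
  "increments": [
    [[0, 0, -0.04], 0, 255],
    [[0, 0, 0], 0, 255]
  ]
}}

```text
t: 12.2
tcp_pos: [550.6, 137.0, 64.5]
ee_rot: [-0.362, 3.12, 0.0]
wrist_force: [-0.7, -0.0, 2.6]
gripper_width: 0.6
finger_force: 1.5
```

>>> {"fn": "servo_tool", "kwargs": {
  "increments": [
    [[0, 0, -0.05], 0, 255],
    [[0, 0, 0], 0, 255]
  ]
}}

```text
t: 12.45
tcp_pos: [550.7, 137.0, 64.4]
ee_rot: [-0.362, 3.12, 0.0]
wrist_force: [-2.1, -1.0, 5.9]
gripper_width: 0.7
finger_force: 2.8
```

>>> {"fn": "servo_tool", "kwargs": {
  "increments": [
    [[0, 0, -0.05], 0, 255],
    [[0, 0, -0.03], 0, 255],
    [[0, 0, 0], 0, 255]
  ]
}}

```text
t: 12.82
tcp_pos: [550.7, 137.0, 64.3]
ee_rot: [-0.362, 3.119, 0.0]
wrist_force: [-3.6, -1.6, 7.7]
gripper_width: 0.3
finger_force: 4.5
```

>>> {"fn": "servo_tool", "kwargs": {
  "increments": [
    [[-0.02, 0, -0.05], 0, 255],
    [[0, 0, -0.05], 0, 255],
    [[0, 0, 0], 0, 255]
  ]
}}

```text
t: 13.2
tcp_pos: [550.7, 137.0, 64.1]
ee_rot: [-0.362, 3.119, 0.0]
wrist_force: [-5.1, -1.2, 11.3]
gripper_width: 0.2
finger_force: 6.2
```

>>> {"fn": "servo_tool", "kwargs": {
  "increments": [
    [[-0.04, -0.01, -0.05], 0, 255],
    [[0, 0, -0.04], 0, 255],
    [[0, 0, 0], 0, 255]
  ]
}}

```text
t: 13.58
tcp_pos: [550.6, 137.0, 64.0]
ee_rot: [-0.362, 3.118, 0.0]
wrist_force: [-5.1, -1.1, 14.3]
gripper_width: 0.7
finger_force: 7.5
```

Run:
```python
from h import *
for i in range(4):
    o=bot.get_obs(); print(o['t'],o['tcp_pos'].round(2),o['wrist_force'].round(2)); s,Ts=shot('scene')
c,T=shot('top')
b=cv2.imread('pics/scene0.png'); a=s['pixels']
g=lambda i:cv2.cvtColor(i[158:215,352:418],cv2.COLOR_BGR2GRAY).astype(np.float32)
print(cv2.phaseCorrelate(g(b),g(a),cv2.createHanningWindow((66,57),cv2.CV_32F)))
u,v=map(int,proj(s,Ts,[540,130,0]))
cv2.imwrite('pics/c6.png',cv2.resize(a[v-40:v+40,u-50:u+50],(750,600),interpolation=cv2.INTER_CUBIC))
```

```text
13.575 [550.65 137.02  64.  ] [-5.12 -1.1  14.3 ]
13.625 [550.63 137.02  63.98] [-5.19 -1.18 14.62]
13.675 [550.64 137.01  64.  ] [-4.68 -1.45 13.33]
13.725 [550.64 137.02  63.98] [-4.41 -0.26 15.05]
((0.22654062369821304, -0.19563775379356585), 0.789691999665013)
```

View pics/c6.png

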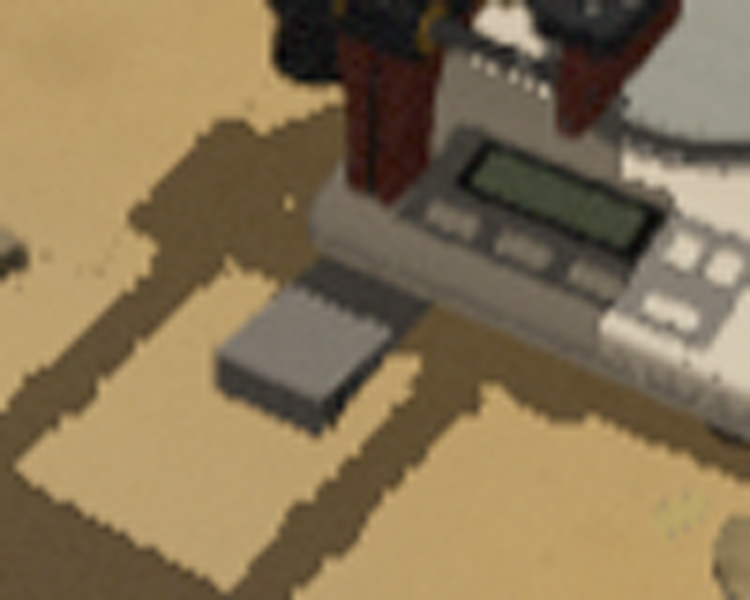

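The crop shows the fingertips pressing at (380,195) on the housing right behind and above the wedge. The wedge is still in place (heel edge from (220,375) to (320,430)) and the housing is level. One last small trim, then I hand in.

>>> {"fn": "servo_tool", "kwargs": {
  "increments": [
    [[0, 0, -0.02], 0, 255],
    [[0, 0, 0], 0, 255],
    [[0, 0, 0], 0, 255],
    [[0, 0, 0], 0, 255]
  ]
}}

```text
t: 14.32
tcp_pos: [550.6, 137.0, 63.9]
ee_rot: [-0.362, 3.118, 0.0]
wrist_force: [-5.0, -1.0, 14.3]
gripper_width: 0.5
finger_force: 7.9
```

Run:
```python
from h import *
o=bot.get_obs(); print(o['t'],o['tcp_pos'].round(2),o['wrist_force'].round(2)); print(bot.finish_job())
```

```text
14.325 [550.62 137.01  63.94] [-4.96 -1.03 14.34]
the job is handed in; nothing more can be done
None
```

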